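# Clear the reader stage and seat the tube block in its corner

### The job

The slide rack has been left standing on the reader stage: hang it by its orange handle on the twin hook of the drip stand, keeping it upright, and let go of it. Then put the aluminium tube block flat on the black stage, long side to the long fence and one end to the short fence, and press it into the corner so that it touches both fences at once; finish while still holding it pressed there, without letting go. Leave the bottles and the other things on the bench where they are.

Things in the scene. Friction and masses are not known exactly. Their poses are not given: they have to be found in the camera images.
- slide_rack: blue slide staining rack holding seven glass slides, with a bail handle of steel wire (uprights 6 mm thick at y = +-50) and an orange bar across its top; 0.22 kg. Base 50 (x) x 100 (y) mm, glass up to 82 mm high. Origin: centre of its underside; z up, y along the handle bar. It starts standing on the stage, over the corner area.
- handle (a point): middle of the slide rack's orange handle bar: 10 mm thick, 106 mm long, along the rack's y, 140 mm above the rack's underside; free air all round it between the uprights (94 mm apart inside) and 58 mm down to the glass
- drip_stand: fixed stand with a twin hook: two round steel prongs, 8 mm thick, at y = +-32 mm, sticking out to its -x (roughly to the robot). Origin: on the bench under the hanging line, z up. Prong tops are level, 200 mm high, from x = -20 to 35 mm; in front they rise to tips at x = -35 (214 mm high), behind to posts at x = 85, y = +-32 (224 mm high). Base plate x = 35 to 125, 130 wide, 12 high.
- hang_point (a point): midway between the prongs on the hanging line, level with their tops (200 mm above the bench); axes as the stand. A hung bar lies across both prongs, its centre 5 mm above this point, up to 15 mm before or 30 mm behind it. Bring the rack in from the front (stand's -x): bar above the tips, rack base below the prongs. Between and below the prongs is free.
- tube_block: aluminium tube block, 52 (x) x 90 (y) x 60 (z) mm, 0.35 to 0.65 kg, with red and blue tube caps standing 8 mm above its top (inside its outline). Origin: centre of its underside; y along its long side. It stands on the bench; either end may go to the short fence.
- stage: fixed black reader stage, a plate 170 (x) x 190 (y) mm, top 10 mm above the bench; origin centre of its underside, z up. Two aluminium fences, 12 mm thick and 16 mm high above the plate, stand on it along its +x and +y sides. A white reader housing 28 mm high lies behind the long fence from x = 86 mm to x = 146 mm.
- corner (a point): inner corner where the two fence faces meet, on the plate's top; axes as the stage. Both fences lie on its + sides, so the block's place is to its -x and -y: the seated block's origin is 26 mm to -x and 45 mm to -y of it
- fence_long: the long fence, along the stage's y (164 mm); its inner face looks to the stage's -x and passes through the corner. Origin: middle of its underside
- fence_short: the short fence, along the stage's x (115 mm); its inner face looks to the stage's -y and passes through the corner. Origin: middle of its underside
- bottle_red: white bottle with a red cap, 58 mm wide, 150 mm high; leave alone
- bottle_white: clear jar with a white lid, 72 mm wide, 165 mm high; leave alone
- bottle_yellow: yellow jar with an orange lid, 72 mm wide, 165 mm high; leave alone
- petri: closed clear petri dish, 92 mm wide, 18 mm high; leave alone
- vial: small amber vial with a white cap, 32 mm wide, 55 mm high; leave alone
- glove_box: green glove box, 120 x 230 mm, 70 mm high (a glove end sticks up to 81 mm); leave alone
- slide_tray: grey divided slide tray, 100 x 160 mm, 30 mm high; leave alone
Not all that is in view belongs to the job. There is more than one size of the tube_block; the one meant has the size given above.

How it is judged:
On the way, in this order (a step that is already met when the one before it is completed fails the run):
1. the slide rack hangs by its handle on the twin hook, released (x of handle in the frame of drip_stand between -0.03 and 0.045 m and y of handle in the frame of drip_stand between -0.02 and 0.02 m and height (world z) of handle between 0.198 and 0.222 m and height (world z) of slide_rack above 0.045 m and contact force between slide_rack and drip_stand above 0.5 N and contact force between each of the fingers, the arm and slide_rack below 0.2 N and angle between slide_rack's own z axis and vertical below 0.35 rad and linear speed of slide_rack below 0.08 m/s), for 0.3 s.
2. the tube block is flat on the stage, held against both fences (x of tube_block in the frame of corner between -0.03 and -0.022 m and y of tube_block in the frame of corner between -0.049 and -0.041 m and z of tube_block in the frame of corner below 0.004 m and angle between tube_block's own z axis and vertical below 0.06 rad and angle between the y axis of tube_block and the y axis of stage, either way round below 0.05 rad and contact force between tube_block and fence_long above 1 N and contact force between tube_block and fence_short above 1 N and contact force between any of the fingers, the arm and tube_block above 1 N and linear speed of tube_block below 0.02 m/s), for 0.3 s.
At the end, for the whole second after the job is handed in: Rack hangs untouched, at rest, bar across both prongs (198-222 mm high, within 20 mm of middle, tilt < 0.35 rad). Block flat on stage (4 mm, 0.06 rad), within 4 mm of its seat, 0.05 rad along the long fence, pressing each fence with over 1 N, and the robot still holds it (over 1 N) (all of step 1 and all of step 2); the arm keeps its last pose, push and grip.
It fails at once if another thing on the bench was moved by more than 40 mm (distance of any of bottle_red, bottle_white, bottle_yellow, petri, vial, glove_box, slide_tray from where it was at the start of the episode above 0.04 m).
It fails at once if the slide rack was tipped over (more than about 50 degrees) (angle between slide_rack's own z axis and vertical above 0.9 rad).
It also fails if it takes over 72 s, if anything falls off the work surface, if the arm or the gripper's body presses on something with over 40 N, if the wrist force passes 120 N, or if a joint passes its speed limit or range.

### The arm

A 7-joint arm with a two-finger parallel gripper is mounted at the origin on the work surface. World frame = base frame: x ahead of the robot, y to its left, z up, the work surface at z = 0. Lengths are in m, angles in rad, forces in N, time in s.
With the tool pointing down it reaches from about 0.4 to 0.85 m from the base axis. Payload 10.4 kg.
Tool frame: the origin (TCP) lies at the very end of the fingers, on their centre line; the grasp point (between the pads) lies 19 mm behind it; z points along the fingers, y is the line along which they close (so a half turn about z gives the same grasp; the last joint's range is limited). The gripper opens to 85 mm and grips with 20 to 120 N. Pads are 22 mm wide; open, the fingers measure 114 mm over their backs; the gripper's body (76 mm by 85 mm) begins 54 mm behind the grasp point. The pads swing forward as they close: fully open they stand 13 mm farther back than shut.
Start: joints at [1.12, 0.332, -0.065, 1.46, 0.022, 1.35, -0.088], TCP at [0.259, -0.569, 0.231] pointing down, gripper open.
Joint ranges: [-2.6, 2.6], [-0.5, 2.12], [-1.47, 1.34], [0.16, 2.42], [-1.27, 4.41], [0.06, 2.06], [-2.6, 2.6]. Speed limits (rad/s): [2.22, 2.22, 2.79, 2.79, 3.14, 3.14, 3.14].

### API

Orientations are given as a unit quaternion [w, x, y, z].
In Python, from plant import monitor, viewer, hand_in gives the robot as it stands.
- The arm moves only by the shell command python3 -m crank 'ROWS'. ROWS is text: rows parted by semicolons, each of 7 numbers parted by spaces: the shift along the world's x, y, z normalised to -1 to 1, where 1 is 0.12 m, then the turn, a rotation vector about the world's x, y, z normalised to -1 to 1, where 1 is 60 degrees, then the opening, from -1 (shut) to 1 (fully open). In form: x y z ax ay az gripper; .... A call has 1 to 20 rows; each row shifts and turns the commanded pose from where the row before left it; what a row does not reach is not made up. A row lasts 1/10 s, in which the tool goes at most 50 mm and 8.59 degrees, less where a joint would pass 70% of its speed; a pose out of reach is approached as far as the arm can. A call with a number of a shift or a turn outside -1 to 1 is refused whole. A call with a gripper value outside its range is refused whole. The fingers move at their own pace and stop on an object; the grip force is fixed at half the most. Time passes only in rows, so rows that do not move let the fingers close. It gives the time, the measured TCP pose, the force, the opening and the grip force at its end, in the units of the state.
- monitor.read_state(): the state, without advancing time (a new reading comes with each control period).
- viewer.camera(name): name is "side" or "top" or "wrist"; returns a dict with "pixels" (400x640x3 uint8, red, green, blue), "fov_y" (degrees; the focal length in pixels is half the picture's height over the tangent of half this angle, whatever the lens; pixels are square), "cx", "cy" (the principal point, pixels), "T" (4x4, takes a point from camera to world coordinates). Camera axes: x right, y down, z forward; pixel columns grow to the right and rows downward; lengths in m; the calibration is good to about 2 mm. A picture is of the moment at which its call begins. There is no depth.
- hand_in(): hands the job in; it is judged then, once.
Trained networks look in a picture, given as the dict that the camera call returned (one of the last four; its "shot" number tells which), for a name from the list of things; names that differ only in an ending like _2 or _b are one class to them, and where a whole thing is asked for, a point or a joint stands for the part that bears it (a point fixed in the world has none). Each returns a list of dicts, best first, with "conf" (0 to 1); they miss things now and then, are a little off and sometimes report something else, mostly with a low value. They report only what shows in the picture. A call takes as long as a camera call. They do not tell look-alikes from the thing itself.
- viewer.spot_in(picture, query): "location" ([column, row] in pixels, amid what is visible of it).
- viewer.silhouettes(picture, query): "mask" (400x640 bool, what is visible of it) and "location" ([column, row] in pixels, amid what is visible of it).
- viewer.pinpoint(picture, query): "location" ([column, row] in pixels: a listed point, or the origin of a listed thing).
The state is a dict: "t": time; "joint_pos": joint angles; "qvel": joint speeds; "tau": joint torques, N m; "tcp_pos": TCP position; "tcp_rot": TCP orientation; "contact_force": force on the tool from outside, world axes, zero at the start; "moment": the same for the moment, N m; "opening": finger opening in m; "gripper_force": force on a finger pad.
Only numpy, scipy, OpenCV 4.12 (cv2) and the standard library are available. Lean on these libraries where they do the work, as an engineer would, in place of code of your own. Each camera call takes 0.05 s, during which the arm holds its last target. There are 200 camera calls.

## Working session

There is one attempt and no reset: what is moved stays moved. The work goes in short steps, Python scripts to look and compute and a shell command to move; the robot and the scene stay as the last step left them, time stands still between calls to the robot, and variables do not carry over. Pictures are saved under pics/ and viewed, at most 10 in all, crops included, and the job is handed in when it is done.

```bash
ls; mkdir -p pics
cat > h.py <<'E'
import numpy as np, cv2
from plant import monitor, viewer
def K(p):
    f=200/np.tan(np.radians(p["fov_y"])/2); return f,p["cx"],p["cy"]
def ray(p,uv):
    f,cx,cy=K(p); T=np.array(p["T"]); d=T[:3,:3]@np.array([(uv[0]-cx)/f,(uv[1]-cy)/f,1]); return T[:3,3],d
def atz(p,uv,z):
    o,d=ray(p,uv); return o+d*(z-o[2])/d[2]
def proj(p,X):
    f,cx,cy=K(p); T=np.array(p["T"]); c=T[:3,:3].T@(np.array(X)-T[:3,3]); return np.array([cx+f*c[0]/c[2],cy+f*c[1]/c[2]])
def tri(obs):
    A=np.zeros((3,3));b=np.zeros(3)
    for p,uv in obs:
        o,d=ray(p,uv); d=d/np.linalg.norm(d); M=np.eye(3)-np.outer(d,d); A+=M;b+=M@o
    return np.linalg.solve(A,b)
def save(p,n,box=None,s=1):
    im=p["pixels"][:,:,::-1]
    if box: im=im[box[1]:box[3],box[0]:box[2]]
    cv2.imwrite("pics/"+n,cv2.resize(im,None,fx=s,fy=s,interpolation=cv2.INTER_CUBIC))
E
python3 - <<'E'
from h import *
P={n:viewer.camera(n) for n in("top","side")}
for n,p in P.items():
    save(p,n+"0.png"); print(n,p["fov_y"],np.round(np.array(p["T"]),3).tolist())
    for q in["handle","slide_rack","hang_point","drip_stand","tube_block","stage","corner","fence_long","fence_short"]:
        print(q,[(np.round(r["location"],1).tolist(),round(r["conf"],2)) for r in viewer.pinpoint(p,q)][:4])
s=monitor.read_state();print(s)
E
```

```text
pics
top 44.186270248624936 [[0.009, -0.976, 0.219, 0.226], [-1.0, -0.009, 0.002, -0.013], [0.001, -0.219, -0.976, 1.716], [0.0, 0.0, 0.0, 1.0]]
handle [([313.3, 219.6], 0.9), ([219.0, 226.8], 0.62), ([269.6, 154.8], 0.17)]
slide_rack [([309.4, 231.9], 0.78)]
hang_point [([219.1, 228.6], 0.61)]
drip_stand [([234.1, 239.3], 0.67)]
tube_block [([402.9, 197.9], 0.88), ([406.3, 237.3], 0.75), ([418.8, 287.0], 0.71)]
stage [([310.9, 232.4], 0.61)]
corner [([288.0, 218.8], 0.67), ([220.6, 225.2], 0.26)]
fence_long [([309.5, 215.0], 0.69), ([183.6, 204.6], 0.3)]
fence_short [([313.7, 223.9], 0.71), ([291.8, 236.6], 0.44)]
side 49.846498744818824 [[-0.989, -0.094, 0.118, 0.397], [-0.151, 0.638, -0.755, 0.951], [-0.004, -0.764, -0.645, 0.931], [0.0, 0.0, 0.0, 1.0]]
handle [([321.9, 203.4], 0.88)]
slide_rack [([321.2, 236.8], 0.84), ([213.9, 272.0], 0.5)]
hang_point [([318.9, 265.6], 0.76), ([320.2, 203.5], 0.35)]
drip_stand []
tube_block [([386.3, 177.2], 0.84), ([339.6, 179.3], 0.61)]
stage [([324.8, 247.2], 0.86), ([321.1, 256.4], 0.36)]
corner [([302.3, 258.8], 0.79), ([302.4, 242.0], 0.53
[... 158 characters left out ...]
12042534,  0.3322038 , -0.06471412,  1.46011249,  0.02162132,
        1.34990675, -0.08850871]), 'qvel': array([ 1.59134793e-04, -7.46420609e-04, -1.33949014e-03, -2.38494074e-04,
       -1.12135860e-03, -4.94198341e-05, -5.85795351e-04]), 'tau': array([ 1.26298899e-03, -6.25229573e+01,  4.99257585e-02, -3.91819167e+01,
        1.65062619e-02,  2.03745534e-03, -1.76315990e-05]), 'tcp_pos': array([ 0.25930006, -0.56868709,  0.23132922]), 'tcp_rot': array([3.16850583e-05, 9.77212204e-01, 2.12264709e-01, 7.60931141e-06]), 'contact_force': array([-1.12851735, -0.10517141,  0.49181682]), 'moment': array([-0.03525486, -0.00632562,  0.09196221]), 'gripper_force': 0.0, 'opening': 0.0855803127438528}
```

View pics/top0.png

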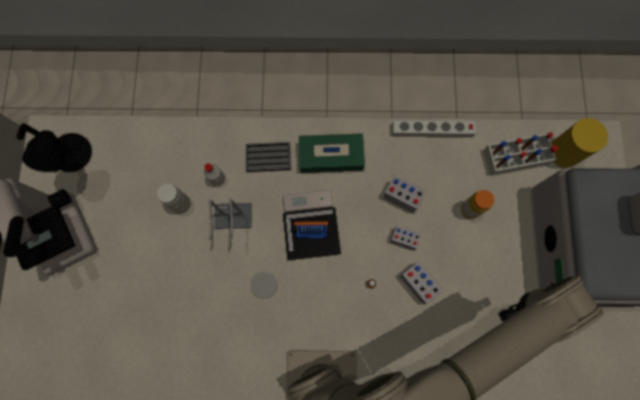

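View pics/side0.png

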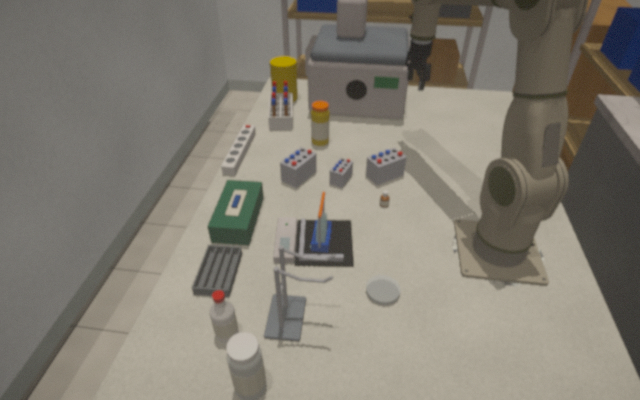

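The top view shows three candidates for the tube block: (403,194), a small one at (406,238), and (420,283). The rack stands on the stage at (311,230), and the twin hook is at (225,225) with its prongs pointing down the picture, towards the robot. Next I'll measure sizes.

Run:
```python
from h import *
P={n:viewer.camera(n) for n in("top","side")}
save(P["top"],"c1.png",(370,160,460,320),3.6)
a=P["top"];b=P["side"]
for n,p in P.items():
    for r in viewer.silhouettes(p,"tube_block"):
        m=r["mask"].astype(np.uint8); c=max(cv2.findContours(m,0,2)[0],key=cv2.contourArea)
        print(n,np.round(r["location"],1),r["conf"],m.sum())
        q=cv2.approxPolyDP(cv2.convexHull(c),2.5,True)[:,0]; print(q.tolist())
        for z in(0,.06):
            w=np.array([atz(p,x[0],z)[:2] for x in cv2.convexHull(c)]).astype(np.float32); print(z,cv2.minAreaRect(w))
    for q in ["hang_point","drip_stand","corner","stage","fence_long"]:
        for r in viewer.silhouettes(p,q)[:1] if q in("drip_stand","stage","fence_long") else []:
            ys,xs=np.nonzero(r["mask"]);print(n,q,r["conf"],xs.min(),xs.max(),ys.min(),ys.max())
print("handle",tri([(a,(313.3,219.6)),(b,(321.9,203.4))]),atz(a,(313.3,219.6),.15),atz(b,(321.9,203.4),.15))
print("hang",tri([(a,(219.1,228.6)),(b,(318.9,265.6))]),atz(a,(219.1,228.6),.2),atz(b,(318.9,265.6),.2))
print("corner",atz(a,(288,218.8),.01),atz(b,(302.3,258.8),.01))
print("stage",atz(a,(310.9,232.4),.0),atz(b,(324.8,247.2),.0))
print("stand",atz(a,(234.1,239.3),0))
```

```text
top [404.9 192.1] 0.98 949
[[394, 176], [424, 191], [413, 212], [383, 197]]
0 ((0.6544984579086304, -0.2852671146392822), (0.1288139969110489, 0.10002859681844711), 62.71317672729492)
0.06 ((0.6395038366317749, -0.2757573127746582), (0.12431024014949799, 0.09653130918741226), 62.71316146850586)
top [420.2 284.3] 0.87 844
[[416, 263], [439, 289], [427, 302], [421, 302], [401, 277]]
0 ((0.33914899826049805, -0.3344406187534332), (0.1269301474094391, 0.08078499138355255), 38.23823165893555)
0.06 ((0.33518004417419434, -0.3232114911079407), (0.1224922388792038, 0.07796049863100052), 38.23823165893555)
top [405.3 238.3] 0.64 494
[[396, 227], [419, 235], [415, 249], [391, 242]]
0 ((0.4949600100517273, -0.28579074144363403), (0.0970345288515091, 0.06579609960317612), 71.65931701660156)
0.06 ((0.48554348945617676, -0.27626267075538635), (0.09364188462495804, 0.06349566578865051), 71.65939331054688)
top drip_stand 0.64 294 327 221 237
top stage 0.7 282 341 189 261
top fence_long 0.58 286 330 211 219
side [342.4 168.2] 0.96 488
[[349, 160], [349, 178], [342, 186], [332, 184], [329, 175], [332,
[... 725 characters left out ...]
02904868125916, 0.16807149350643158), 37.72315216064453)
0.06 ((0.3370541036128998, -0.3062511086463928), (0.19555573165416718, 0.15723814070224762), 37.7231559753418)
side drip_stand 0.74 264 333 246 341
side stage 0.9 273 354 217 267
side fence_long 0.72 299 305 219 254
handle [0.52312367 0.03305977 0.14906651] [0.52960012 0.03285167 0.15      ] [0.51637314 0.03582221 0.15      ]
hang [0.48508763 0.32170004 0.21415115] [0.4885195  0.32484633 0.2       ] [0.48584665 0.30946575 0.2       ]
corner [0.55880118 0.12625    0.01      ] [0.55992558 0.12422627 0.01      ]
stage [0.51267896 0.04502245 0.        ] [5.03159185e-01 5.94778542e-02 1.11022302e-16]
stand [0.4855751  0.31454732 0.        ]
```

View pics/c1.png

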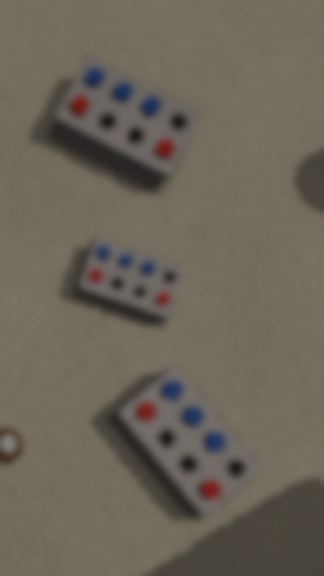

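Three sizes are in play, at (403,194), (406,238) and (420,283). I'll move above them for a closer wrist-camera view, turning towards the rack's yaw on the way.

```bash
python3 -m crank '0 0 .4 0 0 0 1;.18 .29 .2 0 0 .12 1;.18 .29 .2 0 0 .12 1;.18 .29 .2 0 0 .12 1;.18 .29 .2 0 0 .12 1;.18 .29 .2 0 0 .12 1;.18 .29 .2 0 0 .12 1;.18 .29 .2 0 0 .12 1;.18 .29 .2 0 0 .12 1;.18 .29 0 0 0 .12 1;0 0 0 0 0 0 1;0 0 0 0 0 0 1'
python3 - <<'E'
from h import *
p=viewer.camera("wrist"); save(p,"w1.png"); print(p["fov_y"],p["cx"],p["cy"],np.round(np.array(p["T"]),3).tolist())
for q in ["tube_block"]:
    for r in viewer.pinpoint(p,q): print(q,r["location"],r["conf"],atz(p,r["location"],0))
print(monitor.read_state()["joint_pos"])
E
```

```text
t: 2.7
tcp_pos: [0.454, -0.2548, 0.4713]
tcp_rot: [0.0, 0.711, 0.703, -0.0]
contact_force: [-0.2, -0.2, -0.4]
opening: 0.0852
gripper_force: 0.0
64.67959729580502 321.8032215926226 199.19106185782024 [[1.0, -0.01, -0.003, 0.456], [-0.011, -0.96, -0.281, -0.184], [0.0, 0.281, -0.96, 0.613], [0.0, 0.0, 0.0, 1.0]]
tube_block [343.0, 161.4] 0.96 [ 0.49650371 -0.28709958  0.        ]
tube_block [420.4, 155.4] 0.89 [ 0.64693114 -0.27693866  0.        ]
[ 0.78279713  0.11549714 -0.40343666  1.23482844  0.04685476  1.80067285
  0.37788804]
```

View pics/w1.png

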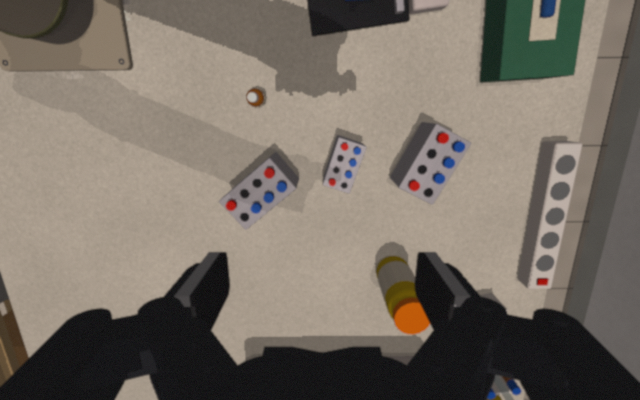

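Wrist view: left block at (258,192), small one at (344,163), right block at (432,162); the vial is at (256,97). I'll crop in close.

Run:
```python
from h import *
p=viewer.camera("wrist"); save(p,"w2.png",(215,115,481,235),3)
np.save("w.npy",p["pixels"])
import pickle; pickle.dump(p,open("w.pkl","wb"))
```

```text
(no output)
```

View pics/w2.png

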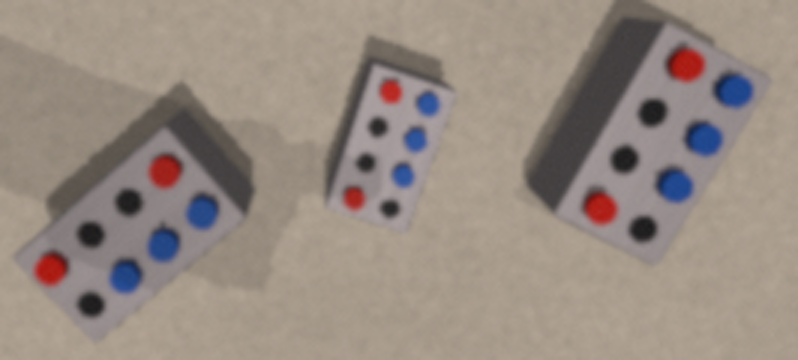

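The crop shows top-face corners at (666,22), (770,80), (655,265), (553,212) for the right block, and (163,127), (245,213), (97,340), (15,257) for the left one. Now I'll fit the sizes.

Run:
```python
from h import *
import pickle; p=pickle.load(open("w.pkl","rb"))
C={"A":[(666,22),(770,80),(655,265),(553,212)],"B":[(372,62),(455,93),(405,230),(328,207)],"C":[(163,127),(245,213),(97,340),(15,257)]}
for k,c in C.items():
    for z in (.042,.05,.06,.07,.075):
        w=np.array([atz(p,(215+u/3,115+v/3),z)[:2] for u,v in c]); d=np.linalg.norm(np.roll(w,-1,0)-w,axis=1)
        e=w[2]-w[1] ; print(k,z,np.round(d,4),np.round(w.mean(0),4),np.degrees(np.arctan2(e[1],e[0])))
# check bottom corner: A near (553,212)->(528,180); C (245,213)->(253,188)
for k,t,b in(("A",(553,212),(528,180)),("C",(245,213),(253,188)),("B",(372,62),(370,75))):
    g=atz(p,(215+b[0]/3,115+b[1]/3),0)
    for z in(.04,.05,.06,.07,.08): print(k,z,np.linalg.norm(atz(p,(215+t[0]/3,115+t[1]/3),z)-g-[0,0,z]))
```

```text
A 0.042 [0.0736 0.1287 0.075  0.1286] [ 0.6602 -0.2893] -117.14512923445572
A 0.05 [0.0725 0.1269 0.074  0.1268] [ 0.6574 -0.2879] -117.14512923445572
A 0.06 [0.0713 0.1247 0.0726 0.1246] [ 0.6538 -0.286 ] -117.14512923445578
A 0.07 [0.07   0.1224 0.0713 0.1223] [ 0.6502 -0.2842] -117.14512923445568
A 0.075 [0.0693 0.1213 0.0707 0.1212] [ 0.6484 -0.2833] -117.14512923445572
B 0.042 [0.0532 0.0893 0.0503 0.0921] [ 0.4959 -0.2882] -108.95192592428982
B 0.05 [0.0524 0.088  0.0496 0.0908] [ 0.4954 -0.2867] -108.9519259242899
B 0.06 [0.0515 0.0865 0.0487 0.0892] [ 0.4947 -0.2849] -108.95192592428985
B 0.07 [0.0506 0.0849 0.0478 0.0876] [ 0.494  -0.2831] -108.95192592428987
B 0.075 [0.0501 0.0841 0.0474 0.0868] [ 0.4936 -0.2822] -108.95192592428985
C 0.042 [0.0722 0.1289 0.0736 0.127 ] [ 0.3334 -0.3405] -139.9117551933314
C 0.05 [0.0711 0.1271 0.0726 0.1252] [ 0.3352 -0.3383] -139.9117551933314
C 0.06 [0.0699 0.1249 0.0713 0.123 ] [ 0.3373 -0.3356] -139.9117551933314
C 0.07 [0.0686 0.1226 0.07   0.1208] [ 0.3394 -0.3329] -139.91175519333143
C 0.075 [0.068  0.1215 0.0694 0.1196] [ 0.3405 -0.3315] -139.9117551933314
A 0.04 0.014225052282382022
A 0.05 0.010795280252760954
A 0.06 0.007459420714240059
A 0.07 0.004434721795744491
A 0.08 0.0029341908214196868
C 0.04 0.007475008123927819
C 0.05 0.004860367548477872
C 0.06 0.002245773479665176
C 0.07 0.0003697619501774665
C 0.08 0.002983764206466559
B 0.04 0.011686651837553835
B 0.05 0.012603602956214153
B 0.06 0.013534906452947004
B 0.07 0.014477792884573602
B 0.08 0.015430139008889045
```

B, the middle block, measures about 51 x 88 mm at z = 0.06, which matches 52 x 90; A and C are about 1.35 times larger. The target is therefore B at (0.495,-0.285), long axis at 71°. Now to measure the rack, stage and hook from the wrist.

```bash
python3 -m crank '.1 .41 0 0 0 0 1;.1 .41 0 0 0 0 1;.1 .41 0 0 0 0 1;.1 .41 0 0 0 0 1;0 .41 0 0 0 0 1;0 .41 0 0 0 0 1;0 .41 0 0 0 0 1;0 .41 0 0 0 0 1;0 .41 0 0 0 0 1;0 0 0 0 0 0 1;0 0 0 0 0 0 1'
cat > look.py <<'E'
from h import *; import sys,pickle
n=sys.argv[1]; p=viewer.camera("wrist"); pickle.dump(p,open(n+".pkl","wb")); save(p,n+".png")
Z=dict(handle=.15,hang_point=.2,corner=.01,stage=0,slide_rack=.01,drip_stand=0,fence_long=.01,fence_short=.01)
for q,z in Z.items():
    for r in viewer.pinpoint(p,q)[:2]: print(q,np.round(r["location"],1),round(r["conf"],2),np.round(atz(p,r["location"],z),4))
E
python3 look.py w3
python3 -m crank '0 .41 0 0 0 0 1;0 .41 0 0 0 0 1;0 .41 0 0 0 0 1;0 .41 0 0 0 0 1;0 .41 0 0 0 0 1;0 0 0 0 0 0 1;0 0 0 0 0 0 1'
python3 look.py w4
python3 - <<'E'
import cv2,numpy as np
a=cv2.imread("pics/w3.png");b=cv2.imread("pics/w4.png")
cv2.imwrite("pics/w34.png",np.vstack([a[0:290],b[0:290]]))
E
```

```text
t: 3.95
tcp_pos: [0.5013, 0.1849, 0.4709]
tcp_rot: [-0.0, 0.711, 0.703, -0.0]
contact_force: [0.6, -0.6, -0.3]
opening: 0.0852
gripper_force: 0.0
handle [334.7 248.6] 0.7 [0.5214 0.0375 0.15  ]
handle [465.7 241.5] 0.46 [0.7296 0.0476 0.15  ]
hang_point [333.7 219.2] 0.63 [0.518  0.1057 0.2   ]
stage [325.6 216. ] 0.79 [0.5085 0.0402 0.    ]
stage [464.5 246.3] 0.74 [ 0.8016 -0.0308  0.    ]
slide_rack [334.4 217. ] 0.97 [0.5262 0.0414 0.01  ]
drip_stand [323.  184.3] 0.29 [0.5038 0.1072 0.    ]
fence_long [363.2 214.9] 0.87 [0.5843 0.0452 0.01  ]
t: 5.1
tcp_pos: [0.5002, 0.4327, 0.4701]
tcp_rot: [-0.0, 0.71, 0.704, -0.001]
contact_force: [0.8, -0.8, 0.5]
opening: 0.0853
gripper_force: 0.0
stage [325.8 319.2] 0.55 [0.5065 0.0399 0.    ]
slide_rack [334.7 325.2] 0.64 [0.5264 0.0315 0.01  ]
fence_long [357.7 321.2] 0.84 [0.5779 0.0417 0.01  ]
fence_short [325.  292.5] 0.66 [0.505  0.1156 0.01  ]
fence_short [332.8 323.7] 0.18 [0.5221 0.0355 0.01  ]
```

View pics/w34.png

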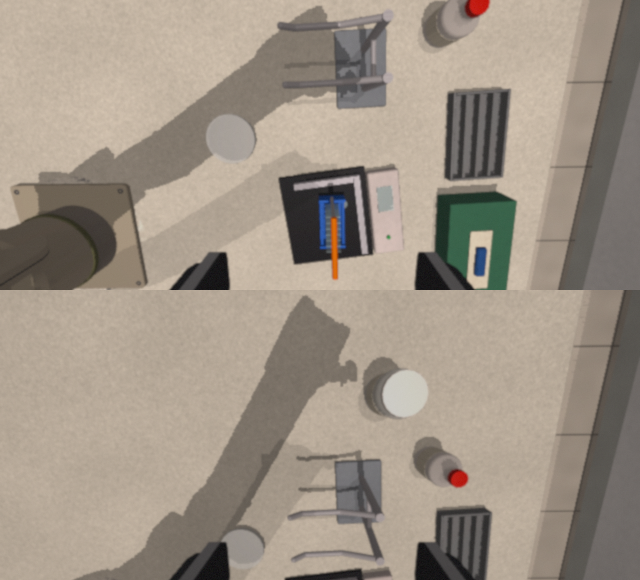

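Picture: the rack's orange bar runs from (333,219) to (336,278) in w3. The prong tips are at (280,25) and (284,84) and the post tops at (389,16) and (388,77). The stage's left edge runs from (279,178) to (293,264). I'll compute poses and take one stage crop.

Run:
```python
from h import *; import pickle
p=pickle.load(open("w3.pkl","rb")); q=pickle.load(open("w4.pkl","rb"))
save(p,"c3.png",(270,150,410,290),4.2)
d=lambda a,b:np.round(np.degrees(np.arctan2(*(b-a)[[1,0]])),1)
im=p["pixels"].astype(int); m=(im[...,0]>170)&(im[...,1]<150)&(im[...,2]<80); m[:, :300]=0;m[:,370:]=0
ys,xs=np.nonzero(m); print("bar px",ys.min(),ys.max(),[ (y,xs[ys==y].mean()) for y in range(ys.min(),ys.max()+1,12)])
pts=np.c_[xs,ys].astype(float)
e=[atz(p,(xs[abs(ys-y)<=1].mean(),y),.15) for y in(ys.min(),ys.max())]
print("bar",e,np.linalg.norm(e[0]-e[1]),(e[0]+e[1])/2,d(e[1],e[0]))
for n,P,t,b in(("w3 up",p,(280,25),(389,16)),("w3 lo",p,(284,84),(388,77)),("w4 up",q,(290,227),(379,229)),("w4 lo",q,(296,267),(378,267))):
    T=atz(P,t,.21);B=atz(P,b,.222); print(n,np.round(T,4),np.round(B,4),d(T,B))
a,b=atz(p,(279,178),.01),atz(p,(293,264),.01);print("stage left",a,b,np.linalg.norm(a-b),d(b,a))
```

```text
bar px 219 278 [(219, np.float64(333.5)), (231, np.float64(334.0)), (243, np.float64(334.0)), (255, np.float64(334.0)), (267, np.float64(334.5))]
bar [array([0.51904795, 0.08787164, 0.15      ]), array([ 0.52150892, -0.0153711 ,  0.15      ])] 0.10327206776967655 [0.52027843 0.03625027 0.15      ] 91.4
w3 up [0.4563 0.3461 0.21  ] [0.5783 0.3509 0.222 ] 2.3
w3 lo [0.4581 0.2825 0.21  ] [0.5802 0.2879 0.222 ] 2.6
w4 up [0.457  0.3466 0.21  ] [0.5761 0.3476 0.222 ] 0.5
w4 lo [0.4633 0.286  0.21  ] [0.5771 0.2916 0.222 ] 2.9
stage left [0.41807688 0.12317894 0.01      ] [ 0.43854983 -0.06308626  0.01      ] 0.18738693677276438 96.3
```

View pics/c3.png

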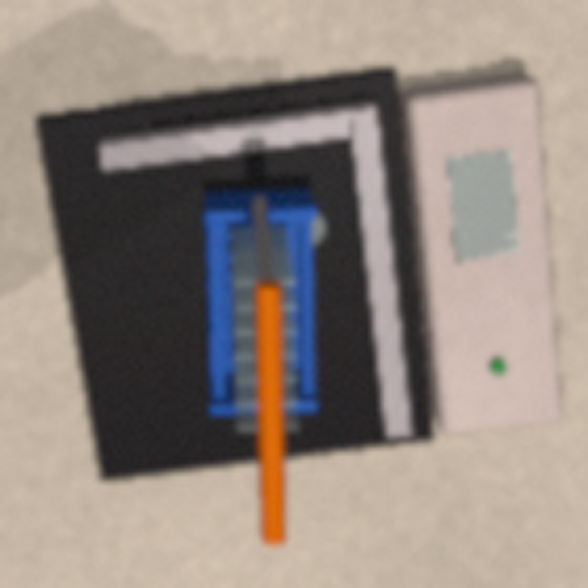

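The inner top corner of the fences is at crop (352,137). The bar length comes out at 103 mm against 106 given, with the stand's hang line near (0.493,0.316) and a yaw of about 2°. Moving above the handle.

```bash
python3 -m crank '.02 -.413 0 0 0 .033 1;.02 -.413 0 0 0 0 1;.02 -.413 0 0 0 0 1;.02 -.413 0 0 0 0 1;.02 -.413 0 0 0 0 1;.02 -.413 0 0 0 0 1;.02 -.413 0 0 0 0 1;.02 -.413 0 0 0 0 1;0 0 -.4 0 0 0 1;0 0 -.4 0 0 0 1;0 0 -.4 0 0 0 1;0 0 -.4 0 0 0 1;0 0 -.4 0 0 0 1;0 0 0 0 0 0 1;0 0 0 0 0 0 1'
python3 - <<'E'
from h import *; import pickle
p=pickle.load(open("w3.pkl","rb"))
d=lambda a,b:np.round(np.degrees(np.arctan2(*(b-a)[[1,0]])),1)
g=lambda c:atz(p,(270+c[0]/4.2,150+c[1]/4.2),.026)
c,l,s=g((352,137)),g((387,438)),g((99,172))
print(c,l,s,d(l,c),d(s,c),np.linalg.norm(l-c),np.linalg.norm(s-c))
E
```

```text
t: 7.05
tcp_pos: [0.5204, 0.0343, 0.2327]
tcp_rot: [0.0, 0.699, 0.715, 0.0]
contact_force: [0.4, -0.6, 1.0]
opening: 0.0852
gripper_force: 0.0
[0.56257315 0.11612509 0.026     ] [ 0.58217777 -0.0341895   0.026     ] [0.44709413 0.10096066 0.026     ] 97.4 7.5 0.15158765753514808 0.11647044110059629
```

```bash
python3 -m crank '0 0.01 -.3 0 0 0 1;0 0 -.3 0 0 0 1;0 0 -.25 0 0 0 1;0 0 0 0 0 0 1;0 0 0 0 0 0 -1;0 0 0 0 0 0 -1;0 0 0 0 0 0 -1;0 0 0 0 0 0 -1;0 0 0 0 0 0 -1;0 0 0 0 0 0 -1;0 0 0 0 0 0 -1;0 0 0 0 0 0 -1'; python3 -m crank '0 0 .1 0 0 0 -1;0 0 .2 0 0 0 -1;0 0 .2 0 0 0 -1;0 0 0 0 0 0 -1;0 0 0 0 0 0 -1'
```

```text
t: 8.25
tcp_pos: [0.5206, 0.0355, 0.13]
tcp_rot: [0.0, 0.699, 0.715, 0.0]
contact_force: [-0.1, -0.1, 5.9]
opening: 0.0079
gripper_force: 58.6
t: 8.75
tcp_pos: [0.5203, 0.0355, 0.1896]
tcp_rot: [0.0, 0.699, 0.715, 0.0]
contact_force: [0.7, -0.3, -1.5]
opening: 0.008
gripper_force: 58.8
```

```bash
python3 -m crank '-.1 0 .15 0 0 0 -1;-.25 0 0 0 0 0 -1;-.35 0 0 0 0 0 -1;-.3 .1 0 0 0 0 -1;-.125 .25 0 0 0 0 -1;0 .35 0 0 0 0 -1;0 .4 0 0 0 0 -1;0 .4 0 0 0 0 -1;0 .35 0 0 0 0 -1;0 .25 0 0 0 0 -1;0 .15 0 0 0 0 -1;0 .08 0 0 0 0 -1;0 0 0 0 0 0 -1;0 0 0 0 0 0 -1'
python3 - <<'E'
from h import *
p=viewer.camera("side"); save(p,"s2.png",(230,200,400,360),4)
t=viewer.camera("top"); 
for P in(p,t):
  for q in("handle","hang_point"):
    for r in viewer.pinpoint(P,q)[:2]: print(q,np.round(r["location"],1),round(r["conf"],2),np.round(atz(P,r["location"],.228 if q=="handle" else .2),4))
E
```

```text
t: 10.15
tcp_pos: [0.3849, 0.3145, 0.2065]
tcp_rot: [-0.0, 0.699, 0.715, -0.001]
contact_force: [-0.1, 0.3, -1.8]
opening: 0.0079
gripper_force: 58.9
handle [363.4 265.9] 0.56 [0.3874 0.3208 0.228 ]
handle [319.2 139.7] 0.17 [ 0.5538 -0.1708  0.228 ]
hang_point [319.7 270.2] 0.86 [0.4822 0.3226 0.2   ]
hang_point [384.8 289.7] 0.61 [0.3379 0.3558 0.2   ]
hang_point [219.4 229.2] 0.56 [0.4866 0.3238 0.2   ]
```

View pics/s2.png

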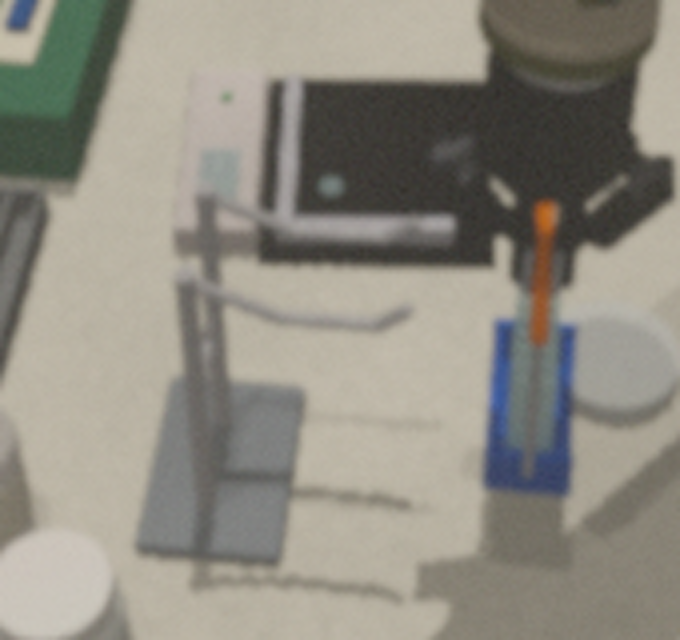

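The rack hangs upright from the gripper in front of the prongs, with the bar at crop (543,270) and the near prong tip at (408,310). Now I'll slide it in.

```bash
python3 -m crank '.05 .03 .035 0 0 0 -1;.15 0 0 0 0 0 -1;.2 0 0 0 0 0 -1;.2 0 0 0 0 0 -1;.2 0 0 0 0 0 -1;.1 0 0 0 0 0 -1;.02 0 0 0 0 0 -1;0 0 0 0 0 0 -1;0 0 0 0 0 0 -1'
python3 - <<'E'
from h import *
p=viewer.camera("side"); save(p,"s3.png",(230,180,400,340),4)
E
```

```text
t: 11.35
tcp_pos: [0.4947, 0.3192, 0.2118]
tcp_rot: [0.0, 0.699, 0.715, 0.0]
contact_force: [-0.3, -0.7, -2.1]
opening: 0.0078
gripper_force: 58.8
```

View pics/s3.png

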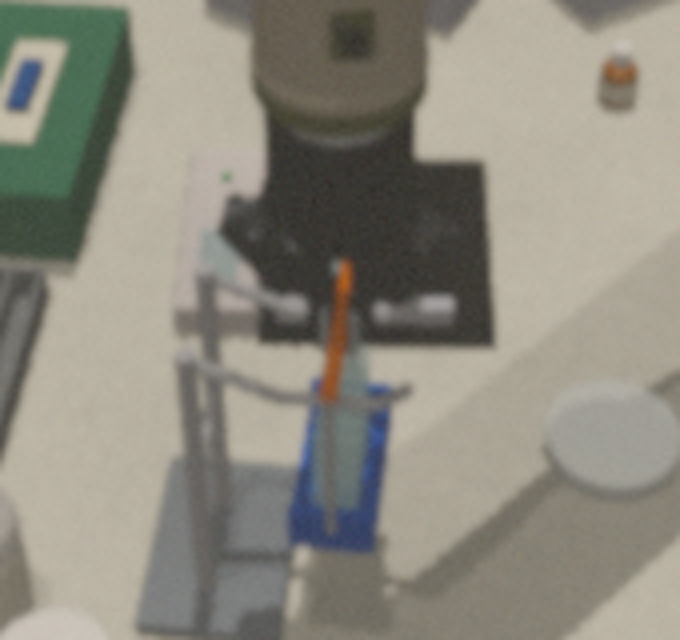

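The bar lies over both prongs. Lowering.

```bash
python3 -m crank '0 0 -.06 0 0 0 -1;0 0 -.08 0 0 0 -1;0 0 -.06 0 0 0 -1;0 0 0 0 0 0 -1'; python3 -m crank '0 0 -.02 0 0 0 -1;0 0 0 0 0 0 -1'
```

```text
t: 11.8
tcp_pos: [0.4951, 0.3181, 0.1859]
tcp_rot: [-0.0, 0.699, 0.715, -0.001]
contact_force: [0.2, -0.8, -2.5]
opening: 0.008
gripper_force: 58.8
t: 12.0
tcp_pos: [0.4957, 0.3188, 0.185]
tcp_rot: [-0.0, 0.699, 0.715, 0.0]
contact_force: [0.4, 0.1, -1.3]
opening: 0.0078
gripper_force: 58.9
```

```bash
python3 -m crank '0 0 -.012 0 0 0 -1;0 0 0 0 0 0 -1;0 0 0 0 0 0 -.5;0 0 0 0 0 0 -.3;0 0 0 0 0 0 0;0 0 0 0 0 0 0;0 0 0 0 0 0 0;0 0 0 0 0 0 0'; python3 -m crank '0 0 .1 0 0 0 0;0 0 .25 0 0 0 0;0 0 .35 0 0 0 0;0 0 .4 0 0 0 0;0 0 .4 0 0 0 0;0 0 0 0 0 0 0;0 0 0 0 0 0 0'
python3 - <<'E'
from h import *
p=viewer.camera("side"); save(p,"s4.png",(230,180,400,340),3)
t=viewer.camera("top")
for P in(p,t):
  for q in("handle","hang_point"):
    for r in viewer.pinpoint(P,q)[:2]: print(q,np.round(r["location"],1),round(r["conf"],2),np.round(atz(P,r["location"],.205 if q=="handle" else .2),4))
E
```

```text
t: 12.8
tcp_pos: [0.4957, 0.3187, 0.1837]
tcp_rot: [0.0, 0.699, 0.715, 0.0]
contact_force: [-0.2, 0.2, 0.2]
opening: 0.0428
gripper_force: 0.0
t: 13.5
tcp_pos: [0.4957, 0.3193, 0.3654]
tcp_rot: [0.0, 0.699, 0.715, 0.001]
contact_force: [-0.3, -0.5, -0.6]
opening: 0.0429
gripper_force: 0.0
handle [315.7 267.3] 0.63 [0.4916 0.3198 0.205 ]
handle [338.9 175.8] 0.62 [ 0.4769 -0.0262  0.205 ]
hang_point [321.2 266.9] 0.8 [0.4802 0.3125 0.2   ]
```

View pics/s4.png

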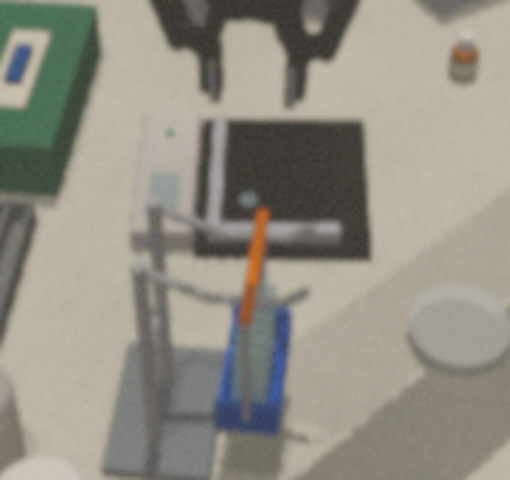

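The rack hangs on both prongs, with the bar from crop (264,210) to (247,323), and it is released. All ten picture views are used, so from here I work numerically. On the way to the block I'll refine the corner.

```bash
python3 -m crank '0 -.4 0 0 0 0 1;0 -.4 0 0 0 0 1;0 -.4 0 0 0 0 1;0 -.4 0 0 0 0 1;0 -.4 0 0 0 0 1;0 -.4 0 0 0 0 1;0 -.4 0 0 0 0 1;0 -.4 0 0 0 0 1;0 0 0 0 0 0 1;0 0 0 0 0 0 1'
python3 - <<'E'
from h import *
p=viewer.camera("wrist"); g=cv2.cvtColor(p["pixels"],cv2.COLOR_RGB2GRAY).astype(float)
for q in("corner","stage"): 
    for r in viewer.pinpoint(p,q)[:1]: print(q,r["location"],r["conf"],atz(p,r["location"],.01))
S=lambda X:cv2.remap(g.astype(np.float32),np.float32([[proj(p,X)[0]]]),np.float32([[proj(p,X)[1]]]),1)[0,0]
# rough frame
c0=np.array([.5626,.1161]);
th=np.radians(7.4)
for it in range(2):
    ex=np.array([np.cos(th),np.sin(th)]);ey=np.array([-ex[1],ex[0]]);out={}
    for nm,u,v,n in(("long",ex,-ey,(.03,.14)),("short",ey,-ex,(.02,.10))):
        pts=[]
        for s in np.linspace(*n,12):
            ts=np.arange(-.025,.025,.0005); pr=np.array([S([*(c0+v*s+u*t),.01]) for t in ts])
            thr=(pr[:15].mean()+pr.max())/2; k=np.argmax(pr>thr); pts.append(c0+v*s+u*ts[k])
            if it and s==n[0]: print(nm,pr[::8].astype(int))
        pts=np.array(pts); x0=np.median((pts-c0)@u)
        l=cv2.fitLine(pts[abs((pts-c0)@u-x0)<.006].astype(np.float32),cv2.DIST_HUBER,0,1e-4,1e-4).ravel(); out[nm]=l
        print(nm,np.round((pts-c0)@u,4),np.degrees(np.arctan2(l[1],l[0])))
    a,b=out["long"],out["short"]
    st=np.linalg.solve(np.c_[a[:2],-b[:2]],b[2:]-a[2:]); c=a[2:]+a[:2]*st[0]; print("corner",c)
print(proj(p,[*c,.01]))
E
```

```text
t: 14.8
tcp_pos: [0.4954, -0.0663, 0.3632]
tcp_rot: [-0.001, 0.7, 0.714, -0.0]
contact_force: [-1.2, 1.4, -0.4]
opening: 0.0857
gripper_force: 0.0
corner [369.0, 22.5] 0.59 [0.55895515 0.11964678 0.01      ]
stage [332.8, 85.2] 0.69 [0.5106262  0.03568224 0.01      ]
long [0.002  0.003  0.003  0.002  0.001  0.0015 0.0015 0.0015 0.0015 0.0015
 0.0015 0.0015] -83.026184
short [0.004  0.004  0.0035 0.003  0.003  0.003  0.003  0.003  0.003  0.003
 0.003  0.003 ] 8.047304
corner [0.5644398  0.12028474]
long [ 39  41  41  40  41  41  50 152 177 177 106  41  51]
long [0.002  0.003  0.003  0.002  0.001  0.0015 0.0015 0.0015 0.0015 0.0015
 0.0015 0.0015] -83.026184
short [ 38  40  41  40  39  40  40  99 181 180 167  39  44]
short [0.004  0.004  0.0035 0.003  0.003  0.003  0.003  0.003  0.003  0.003
 0.003  0.003 ] 8.047304
corner [0.5644398  0.12028474]
[372.93196712  22.08011891]
```

```bash
python3 -m crank '0 -.38 0 0 0 0 1;0 -.38 0 0 0 0 1;0 0 0 0 0 0 1;0 0 0 0 0 0 1'
python3 - <<'E'
from h import *
from scipy.optimize import minimize
p=viewer.camera("wrist"); im=p["pixels"]
for r in viewer.pinpoint(p,"tube_block"): print(r["location"],r["conf"],atz(p,r["location"],0))
best=None
for r in viewer.silhouettes(p,"tube_block"):
    l=atz(p,r["location"],.04)
    if np.linalg.norm(l[:2]-[.495,-.286])<.05: best=r
m=best["mask"]
# silhouette fit with the full box
def mk(v):
    x,y,t=v;c,s=np.cos(t),np.sin(t);P=[]
    for a in(-.026,.026):
        for b in(-.045,.045):
            for z in(0,.06): P.append(proj(p,[x+c*a-s*b,y+s*a+c*b,z]))
    o=np.zeros(m.shape,np.uint8); h=cv2.convexHull(np.float32(P)); cv2.fillConvexPoly(o,np.int32(np.round(h*16)),1,shift=4); return o>0
f=lambda v:-(mk(v)&m).sum()/(mk(v)|m).sum()
r=minimize(f,[.495,-.285,np.radians(-19)],method="Nelder-Mead",options=dict(initial_simplex=[[.495,-.285,-.33],[.505,-.285,-.33],[.495,-.275,-.33],[.495,-.285,-.2]]))
print(r.x,np.degrees(r.x[2]),r.fun,m.sum())
# top face by brightness gradient
E
```

```text
t: 15.35
tcp_pos: [0.4958, -0.1561, 0.3634]
tcp_rot: [-0.0, 0.699, 0.715, 0.0]
contact_force: [0.5, 0.6, 0.3]
opening: 0.0856
gripper_force: 0.0
[403.7, 229.8] 0.97 [ 0.64057905 -0.28426582  0.        ]
[319.2, 226.5] 0.82 [ 0.49549886 -0.28153293  0.        ]
[230.8, 251.1] 0.82 [ 0.34165856 -0.3311081   0.        ]
[ 0.49375131 -0.28446402 -0.30313403] -17.368300638588043 -0.9465020576131687 2308
```

```bash
python3 -m crank '-.005 -.36 0 0 0 -.108 1;-.005 -.36 0 0 0 -.108 1;-.005 -.35 0 0 0 -.106 1;0 0 -.4 0 0 0 1;0 0 -.4 0 0 0 1;0 0 -.4 0 0 0 1;0 0 -.4 0 0 0 1;0 0 -.4 0 0 0 1;0 0 0 0 0 0 1;0 0 0 0 0 0 1'
```

```text
t: 16.5
tcp_pos: [0.4946, -0.2839, 0.125]
tcp_rot: [-0.0, 0.809, 0.588, 0.0]
contact_force: [0.6, -0.6, 1.0]
opening: 0.0854
gripper_force: 0.0
```

```bash
python3 -m crank '0 0 -.3 0 0 0 1;0 0 -.3 0 0 0 1;0 0 -.2 0 0 0 1;0 0 0 0 0 0 1;0 0 0 0 0 0 -1;0 0 0 0 0 0 -1;0 0 0 0 0 0 -1;0 0 0 0 0 0 -1;0 0 0 0 0 0 -1;0 0 0 0 0 0 -1;0 0 0 0 0 0 -1'; python3 -m crank '0 0 .2 0 0 0 -1;0 0 .3 0 0 0 -1;0 0 .3 0 0 0 -1;0 0 0 0 0 0 -1;0 0 0 0 0 0 -1'
```

```text
t: 17.6
tcp_pos: [0.4952, -0.2856, 0.0305]
tcp_rot: [0.002, 0.809, 0.588, 0.0]
contact_force: [-3.3, 1.4, 9.5]
opening: 0.0507
gripper_force: 63.3
t: 18.1
tcp_pos: [0.4942, -0.2852, 0.1249]
tcp_rot: [0.001, 0.809, 0.588, 0.0]
contact_force: [-0.6, 0.8, -4.4]
opening: 0.0512
gripper_force: 65.2
```

```bash
python3 -m crank '.03 .2 0 0 0 .047 -1;.03 .3 0 0 0 .047 -1;.03 .4 0 0 0 .047 -1;.03 .4 0 0 0 .047 -1;.03 .4 0 0 0 .047 -1;.03 .4 0 0 0 .047 -1;.03 .3 0 0 0 .047 -1;.03 .2 0 0 0 .047 -1;.03 .186 0 0 0 .047 -1;0 0 0 0 0 0 -1;0 0 -.2 0 0 0 -1;0 0 -.2 0 0 0 -1;0 0 -.15 0 0 0 -1;0 0 0 0 0 0 -1;0 0 0 0 0 0 -1'
python3 - <<'E'
from h import *
s=monitor.read_state(); q=s["tcp_rot"]; print(s["tcp_pos"],np.degrees(2*np.arctan2(q[2],q[1])))
for n in("top","side","wrist"):
    p=viewer.camera(n)
    for r in viewer.pinpoint(p,"tube_block")[:4]: print(n,np.round(r["location"],1),r["conf"],np.round(atz(p,r["location"],s["tcp_pos"][2]-.03),4))
E
```

```text
t: 19.6
tcp_pos: [0.5257, 0.0495, 0.0575]
tcp_rot: [-0.001, 0.66, 0.751, -0.0]
contact_force: [0.1, 0.4, -3.3]
opening: 0.0513
gripper_force: 64.7
[0.52574455 0.04945047 0.05748744] 97.35642737993423
top [418.8 284.5] 0.98 [ 0.3327 -0.3247  0.0275]
top [309.1 226.5] 0.52 [0.5288 0.0507 0.0275]
side [386.2 176.4] 0.9 [ 0.3323 -0.2857  0.0275]
side [315.1 238.9] 0.55 [0.5329 0.0564 0.0275]
wrist [321.3 236. ] 0.7 [0.5282 0.0469 0.0275]
```

```bash
python3 -m crank '0 0 -.08 0 0 0 -1;0 0 -.05 0 0 0 -1;0 0 0 0 0 0 -1'; python3 -m crank '0 0 -.015 0 0 0 -1;0 0 0 0 0 0 -1'
```

```text
t: 20.2
tcp_pos: [0.5259, 0.0495, 0.0412]
tcp_rot: [-0.0, 0.66, 0.751, -0.0]
contact_force: [0.1, -0.3, -3.6]
opening: 0.0509
gripper_force: 64.9
t: 20.4
tcp_pos: [0.5261, 0.0496, 0.0406]
tcp_rot: [-0.0, 0.66, 0.751, -0.0]
contact_force: [-3.6, -0.6, 2.7]
opening: 0.0508
gripper_force: 65.8
```

Touching the plate. Now I'll push along the stage's +x towards the long fence.

```bash
python3 -m crank '.066 .008 0 0 0 0 -1;.066 .008 0 0 0 0 -1;0 0 0 0 0 0 -1'; python3 -m crank '.016 .002 0 0 0 0 -1;0 0 0 0 0 0 -1';python3 -m crank '.016 .002 0 0 0 0 -1;0 0 0 0 0 0 -1'; python3 -m crank '.012 .002 0 0 0 0 -1;0 0 0 0 0 0 -1'
```

```text
t: 20.7
tcp_pos: [0.5431, 0.0515, 0.0406]
tcp_rot: [0.0, 0.66, 0.751, 0.0]
contact_force: [0.7, -2.0, 0.9]
opening: 0.0511
gripper_force: 65.6
t: 20.9
tcp_pos: [0.5432, 0.0515, 0.0406]
tcp_rot: [-0.0, 0.66, 0.751, -0.001]
contact_force: [-7.0, -2.4, 9.2]
opening: 0.0509
gripper_force: 66.5
t: 21.1
tcp_pos: [0.5433, 0.0515, 0.0407]
tcp_rot: [-0.001, 0.66, 0.751, -0.003]
contact_force: [-19.7, -3.1, 22.0]
opening: 0.0511
gripper_force: 67.9
t: 21.3
tcp_pos: [0.5434, 0.0515, 0.0407]
tcp_rot: [-0.002, 0.66, 0.751, -0.004]
contact_force: [-27.3, -5.5, 29.8]
opening: 0.0508
gripper_force: 68.9
```

```bash
python3 -m crank '-.024 -.003 .008 0 0 0 -1;0 0 0 0 0 0 -1';  python3 -m crank '-.009 .07 0 0 0 0 -1;-.006 .05 0 0 0 0 -1;0 0 0 0 0 0 -1'; python3 -m crank '-.002 .016 0 0 0 0 -1;0 0 0 0 0 0 -1'; python3 -m crank '-.002 .016 0 0 0 0 -1;0 0 0 0 0 0 -1'
```

```text
t: 21.5
tcp_pos: [0.5432, 0.0516, 0.0409]
tcp_rot: [-0.001, 0.66, 0.751, -0.001]
contact_force: [-7.1, -0.6, -0.4]
opening: 0.0512
gripper_force: 65.5
t: 21.8
tcp_pos: [0.5416, 0.0641, 0.0407]
tcp_rot: [0.0, 0.661, 0.751, -0.002]
contact_force: [-7.7, -7.8, 3.3]
opening: 0.0511
gripper_force: 65.7
t: 22.0
tcp_pos: [0.5415, 0.0644, 0.0408]
tcp_rot: [0.001, 0.661, 0.75, -0.003]
contact_force: [-8.1, -12.3, 7.5]
opening: 0.051
gripper_force: 66.2
t: 22.2
tcp_pos: [0.5413, 0.0659, 0.0408]
tcp_rot: [0.001, 0.661, 0.75, -0.003]
contact_force: [-8.0, -12.4, 7.9]
opening: 0.0511
gripper_force: 66.3
```

```bash
for i in 1; do python3 -m crank '-.002 .016 0 0 0 0 -1;0 0 0 0 0 0 -1'; python3 -m crank '-.002 .016 0 0 0 0 -1;0 0 0 0 0 0 -1'; python3 -m crank '-.002 .016 0 0 0 0 -1;0 0 0 0 0 0 -1'; done
python3 - <<'E'
from h import *
for n in("top","side","wrist"):
    p=viewer.camera(n)
    for r in viewer.pinpoint(p,"tube_block")[:4]: print(n,np.round(r["location"],1),r["conf"],np.round(atz(p,r["location"],.01),4))
print(monitor.read_state()["moment"])
E
```

```text
t: 22.4
tcp_pos: [0.5411, 0.0677, 0.0409]
tcp_rot: [0.001, 0.661, 0.75, -0.003]
contact_force: [-8.7, -13.8, 8.8]
opening: 0.0511
gripper_force: 66.3
t: 22.6
tcp_pos: [0.5409, 0.0695, 0.0409]
tcp_rot: [0.001, 0.661, 0.75, -0.003]
contact_force: [-9.1, -13.5, 7.9]
opening: 0.0513
gripper_force: 66.4
t: 22.8
tcp_pos: [0.5408, 0.0696, 0.0409]
tcp_rot: [0.002, 0.662, 0.75, -0.004]
contact_force: [-9.6, -19.5, 11.5]
opening: 0.0512
gripper_force: 66.6
top [415.3 286. ] 0.89 [ 0.3286 -0.3158  0.01  ]
top [401.6 196.4] 0.84 [ 0.6439 -0.2764  0.01  ]
top [304.7 221.1] 0.5 [0.5511 0.0672 0.01  ]
side [385.  177.1] 0.84 [ 0.3351 -0.3048  0.01  ]
side [313.2 244.1] 0.62 [0.5379 0.0615 0.01  ]
side [298.6 174.1] 0.57 [ 0.6432 -0.2778  0.01  ]
wrist [320.8 235. ] 0.61 [0.5416 0.0675 0.01  ]
wrist [366.5 154.2] 0.21 [0.5605 0.1181 0.01  ]
[-4.25283534  2.04191319  0.47104952]
```

```bash
python3 -m crank '0 .016 0 0 0 0 -1;0 0 0 0 0 0 -1'; python3 -m crank '0 .01 0 0 0 0 -1;0 0 0 0 0 0 -1;0 0 0 0 0 0 -1'
python3 - <<'E'
from h import *
p=viewer.camera("side"); import pickle; pickle.dump(p,open("s5.pkl","wb"))
q=viewer.camera("wrist"); pickle.dump(q,open("w5.pkl","wb"))
g=cv2.cvtColor(q["pixels"],cv2.COLOR_RGB2GRAY).astype(np.float32)
def S(P,X):
    uv=proj(P,X);return cv2.remap(cv2.cvtColor(P["pixels"],cv2.COLOR_RGB2GRAY).astype(np.float32),np.float32([[uv[0]]]),np.float32([[uv[1]]]),1)[0,0]
print(np.array(q["T"])[:3,3])
# profile along -ey direction on plate (wrist): block's -y end seen? and side: gap between block end and short fence at block top
c=np.array([.564,.1195]);th=np.radians(7.3);ex=np.array([np.cos(th),np.sin(th)]);ey=np.array([-ex[1],ex[0]])
for P,n in((p,"side"),(q,"wrist")):
    for r in viewer.silhouettes(P,"tube_block"):
        l=atz(P,r["location"],.04)
        if np.linalg.norm(l[:2]-[.54,.07])<.06:
            print(n,r["conf"],r["mask"].sum())
            for dx in(-4,0,4):
              for dy in(-8,-4,0,4):
                o=np.zeros(r["mask"].shape,np.uint8); b=c-ex*.026-ey*.045+(ex*dx+ey*dy)/1000
                Q=np.float32([proj(P,[*(b+ex*i+ey*j),z]) for i in(-.026,.026) for j in(-.045,.045) for z in(.01,.07)])
                cv2.fillConvexPoly(o,np.int32(np.round(cv2.convexHull(Q)*16)),1,shift=4); m=r["mask"]
                print(dx,dy,(o.astype(bool)&m).sum()/m.sum(),round((o.astype(bool)&m).sum()/(o.astype(bool)|m).sum(),3))
E
```

```text
t: 23.3
tcp_pos: [0.5409, 0.0698, 0.041]
tcp_rot: [0.002, 0.662, 0.749, -0.005]
contact_force: [-11.2, -25.6, 15.3]
opening: 0.0513
gripper_force: 67.3
t: 23.6
tcp_pos: [0.5408, 0.0698, 0.0411]
tcp_rot: [0.003, 0.662, 0.749, -0.006]
contact_force: [-12.7, -29.6, 17.8]
opening: 0.0512
gripper_force: 67.8
[0.53387768 0.14196997 0.18236999]
side 0.73 506
-4 -8 1.0 0.695
-4 -4 1.0 0.691
-4 0 1.0 0.688
-4 4 1.0 0.68
0 -8 0.974308300395257 0.666
0 -4 0.9762845849802372 0.665
0 0 0.9723320158102767 0.662
0 4 0.974308300395257 0.659
4 -8 0.9031620553359684 0.6
4 -4 0.9031620553359684 0.597
4 0 0.9031620553359684 0.592
4 4 0.9031620553359684 0.588
wrist 0.7 23826
-4 -8 0.9396457651305297 0.758
-4 -4 0.9731385880970369 0.799
-4 0 0.9785108704776295 0.798
-4 4 0.9786367833459246 0.787
0 -8 0.934273482749937 0.75
0 -4 0.966423235121296 0.789
0 0 0.9730126752287417 0.79
0 4 0.9728867623604466 0.779
4 -8 0.8638881893729539 0.656
4 -4 0.889742298329556 0.683
4 0 0.895828086963821 0.684
4 4 0.8998153277931671 0.68
```

Position no longer advances while the force rises in both axes, so the block is against both fences. I'll balance the push, check the rack, and hand in.

```bash
python3 -m crank '.008 -.008 0 0 0 0 -1;0 0 0 0 0 0 -1;0 0 0 0 0 0 -1;0 0 0 0 0 0 -1;0 0 0 0 0 0 -1;0 0 0 0 0 0 -1'
python3 - <<'E'
from h import *
for n in("top","side"):
    p=viewer.camera(n)
    for r in viewer.pinpoint(p,"handle")[:2]: print(n,r["location"],r["conf"],np.round(atz(p,r["location"],.205),4))
E
```

```text
t: 24.4
tcp_pos: [0.5409, 0.0697, 0.041]
tcp_rot: [0.002, 0.662, 0.749, -0.006]
contact_force: [-16.0, -27.6, 20.7]
opening: 0.0508
gripper_force: 68.0
top [220.7, 223.5] 0.64 [0.5038 0.3197 0.205 ]
side [311.6, 268.9] 0.91 [0.4998 0.3258 0.205 ]
side [236.7, 218.1] 0.25 [0.7118 0.1881 0.205 ]
```

The rack is fine. But plate friction could be jamming the block short of the fences, because the vertical force rises along with the push. Unloading the plate slightly will tell.

```bash
python3 -m crank '0 0 .01 0 0 0 -1;0 0 0 0 0 0 -1'; python3 -m crank '0 0 .01 0 0 0 -1;0 0 0 0 0 0 -1';python3 -m crank '0 0 .01 0 0 0 -1;0 0 0 0 0 0 -1'
```

```text
t: 24.8
tcp_pos: [0.5409, 0.0699, 0.0413]
tcp_rot: [0.002, 0.662, 0.75, -0.006]
contact_force: [-10.2, -24.3, 7.1]
opening: 0.0509
gripper_force: 66.5
t: 25.0
tcp_pos: [0.5408, 0.0708, 0.0421]
tcp_rot: [0.001, 0.662, 0.75, -0.005]
contact_force: [-7.6, -21.6, 0.5]
opening: 0.0508
gripper_force: 65.6
t: 25.2
tcp_pos: [0.5407, 0.0717, 0.0429]
tcp_rot: [0.001, 0.662, 0.75, -0.005]
contact_force: [-6.6, -17.2, -3.7]
opening: 0.0509
gripper_force: 65.1
```

```bash
python3 -m crank '.005 -.04 .005 0 0 0 -1;0 0 0 0 0 0 -1';python3 -m crank '.016 .002 0 0 0 0 -1;0 0 0 0 0 0 -1';python3 -m crank '.016 .002 0 0 0 0 -1;0 0 0 0 0 0 -1'
```

```text
t: 25.4
tcp_pos: [0.5408, 0.071, 0.0438]
tcp_rot: [-0.001, 0.661, 0.75, -0.003]
contact_force: [-6.7, -5.4, -5.5]
opening: 0.0511
gripper_force: 65.6
t: 25.6
tcp_pos: [0.541, 0.0711, 0.0437]
tcp_rot: [-0.002, 0.661, 0.751, -0.005]
contact_force: [-17.7, -7.1, 5.1]
opening: 0.0512
gripper_force: 66.8
t: 25.8
tcp_pos: [0.5411, 0.0712, 0.0434]
tcp_rot: [-0.003, 0.661, 0.751, -0.006]
contact_force: [-25.6, -8.7, 11.6]
opening: 0.0511
gripper_force: 67.8
```

Both contacts are real: the force stays stiff with the plate unloaded. Now I'll set the block flat again and re-press.

```bash
python3 -m crank '-.03 -.04 0 0 0 0 -1;0 0 -.02 0 0 0 -1;0 0 0 0 0 0 -1'; python3 -m crank '0 0 -.015 0 0 0 -1;0 0 0 0 0 0 -1';  python3 -m crank '0 0 -.01 0 0 0 -1;0 0 0 0 0 0 -1'
```

```text
t: 26.1
tcp_pos: [0.5412, 0.068, 0.042]
tcp_rot: [-0.001, 0.661, 0.751, -0.002]
contact_force: [-9.6, -2.2, 0.9]
opening: 0.051
gripper_force: 66.2
t: 26.3
tcp_pos: [0.5413, 0.0678, 0.0416]
tcp_rot: [-0.001, 0.661, 0.751, -0.003]
contact_force: [-19.0, -6.2, 22.4]
opening: 0.0511
gripper_force: 68.7
t: 26.5
tcp_pos: [0.5413, 0.0677, 0.0415]
tcp_rot: [-0.001, 0.661, 0.751, -0.003]
contact_force: [-24.7, -8.6, 36.7]
opening: 0.0511
gripper_force: 70.5
```

```bash
python3 -m crank '0 0 .022 0 0 0 -1;0 0 0 0 0 0 -1'; python3 -m crank '-.002 .016 0 0 0 0 -1;-.002 .016 0 0 0 0 -1;0 0 0 0 0 0 -1'; python3 -m crank '-.001 .012 0 0 0 0 -1;0 0 0 0 0 0 -1'
```

```text
t: 26.7
tcp_pos: [0.5412, 0.0681, 0.0421]
tcp_rot: [-0.001, 0.661, 0.751, -0.002]
contact_force: [-11.8, -2.8, 6.4]
opening: 0.0507
gripper_force: 67.4
t: 27.0
tcp_pos: [0.5412, 0.0684, 0.0421]
tcp_rot: [0.0, 0.661, 0.75, -0.004]
contact_force: [-12.2, -14.7, 10.5]
opening: 0.051
gripper_force: 67.6
t: 27.2
tcp_pos: [0.5412, 0.0686, 0.0422]
tcp_rot: [0.001, 0.662, 0.75, -0.005]
contact_force: [-13.1, -17.6, 14.0]
opening: 0.0511
gripper_force: 67.9
```

```bash
python3 -m crank '0 .005 .008 0 0 0 -1;0 0 0 0 0 0 -1'; python3 -m crank '-.001 .012 0 0 0 0 -1;0 0 0 0 0 0 -1'; python3 -m crank '-.001 .012 0 0 0 0 -1;0 0 0 0 0 0 -1'
```

```text
t: 27.4
tcp_pos: [0.5408, 0.0713, 0.0425]
tcp_rot: [-0.0, 0.661, 0.75, -0.003]
contact_force: [-9.9, -9.4, 1.4]
opening: 0.0515
gripper_force: 66.7
t: 27.6
tcp_pos: [0.5408, 0.0714, 0.0425]
tcp_rot: [0.0, 0.661, 0.75, -0.004]
contact_force: [-9.7, -14.7, 4.0]
opening: 0.051
gripper_force: 66.7
t: 27.8
tcp_pos: [0.5408, 0.0715, 0.0425]
tcp_rot: [0.001, 0.662, 0.75, -0.005]
contact_force: [-10.0, -18.7, 6.1]
opening: 0.051
gripper_force: 67.0
```

```bash
python3 -m crank '.008 .001 0 0 0 0 -1;0 0 0 0 0 0 -1;0 0 0 0 0 0 -1;0 0 0 0 0 0 -1;0 0 0 0 0 0 -1;0 0 0 0 0 0 -1;0 0 0 0 0 0 -1'
python3 - <<'E'
from h import *
p=viewer.camera("wrist")
for r in viewer.pinpoint(p,"tube_block")[:1]: print(r["location"],r["conf"],atz(p,r["location"],.01))
from plant import hand_in; print(hand_in())
E
```

```text
t: 28.5
tcp_pos: [0.5409, 0.0714, 0.0426]
tcp_rot: [0.0, 0.662, 0.75, -0.006]
contact_force: [-16.4, -20.4, 11.4]
opening: 0.0512
gripper_force: 67.9
[321.4, 235.0] 0.69 [0.54192887 0.06865203 0.01      ]
the job is handed in; nothing more can be done
None
```

I've handed the job in: the slide rack hangs released on the twin hook, and the 52 x 90 mm tube block is held pressed into the stage corner at about 16 N along world x and 20 N along world y. The hand-in gave no verdict, so I don't know yet whether it passed.

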